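# Tighten a filter holder's lid crosswise

### The job

The lid of the steel pressure filter holder lies loosely on its gasket under four wing nuts: tighten them clockwise, crosswise and in two rounds, so that it goes down evenly. First give each nut about an eighth of a turn, two opposite nuts and then the other two; then go round crosswise once more and turn each nut until it comes up firm as the lid lands, without forcing it. Leave the other things on the bench where they are.

Things in the scene. Friction and masses are not known exactly. Their poses are not given: they have to be found in the camera images.
- holder: stainless filter holder on three short legs, fixed to the worktop: a round flange 100 mm across with four lugs, its upper face 61 mm above the worktop. Origin on its central axis at worktop height, z up; four studs stand 60 mm from the axis at 45, 135, 225 and 315 deg from its x axis (anticlockwise from above).
- lid: loose round steel lid, 100 mm across, 12 mm thick, a slotted lug round each stud, a hose stub in the middle (30 mm above its upper face). Origin: centre of its underside. It lies on a springy orange gasket 5 mm above the flange; the nuts press it down until it lands on metal stops under it, 1.3 to 2.1 mm lower. How far differs from set to set; it is felt in the nuts, not seen.
- nut_0: wing nut with blue plastic wing on the stud at 45 deg of the holder, straight across the lid from nut_2. Origin on the stud axis at its underside, about 78 mm above the worktop. Wing: 46 mm long along the nut's x, 10 mm thick along y, from 24 to 43 mm above the origin (from 12 mm within 12 mm of the axis), over a hub 18 mm across and 12 mm high. z up.
- nut_0_tip (a point): point at one end of nut_0's wing, 20 mm from the stud axis along the nut's x, 33 mm above the nut's origin; it turns with the nut. All nuts: grip the wing across its thickness, on the stud axis, with the TCP 34 mm above the origin. They tighten clockwise seen from above, go down 10 mm per whole turn (1.59 mm per rad), start loose up to 0.9 mm above the lid, and stay where they are left.
- nut_1: wing nut with blue plastic wing on the stud at 135 deg of the holder, straight across the lid from nut_3. Origin on the stud axis at its underside, about 78 mm above the worktop. Wing: 46 mm long along the nut's x, 10 mm thick along y, from 24 to 43 mm above the origin (from 12 mm within 12 mm of the axis), over a hub 18 mm across and 12 mm high. z up.
- nut_1_tip (a point): point at one end of nut_1's wing, 20 mm from the stud axis along the nut's x, 33 mm above the nut's origin; it turns with the nut. Feel of all nuts: 0.05 to 0.15 N m while the gasket yields; the lid lands 0.8 to 1.9 rad from the start, then the torque while turning climbs by 0.1 to 0.15 N m per 0.1 rad (at rest it reads 0.2 to 0.3 less). 0.4 to 0.6 N m while turning is firm; 0.9 N m is forced.
- nut_2: wing nut with blue plastic wing on the stud at 225 deg of the holder, straight across the lid from nut_0. Origin on the stud axis at its underside, about 78 mm above the worktop. Wing: 46 mm long along the nut's x, 10 mm thick along y, from 24 to 43 mm above the origin (from 12 mm within 12 mm of the axis), over a hub 18 mm across and 12 mm high. z up.
- nut_2_tip (a point): point at one end of nut_2's wing, 20 mm from the stud axis along the nut's x, 33 mm above the nut's origin; it turns with the nut.
- nut_3: wing nut with blue plastic wing on the stud at 315 deg of the holder, straight across the lid from nut_1. Origin on the stud axis at its underside, about 78 mm above the worktop. Wing: 46 mm long along the nut's x, 10 mm thick along y, from 24 to 43 mm above the origin (from 12 mm within 12 mm of the axis), over a hub 18 mm across and 12 mm high. z up.
- nut_3_tip (a point): point at one end of nut_3's wing, 20 mm from the stud axis along the nut's x, 33 mm above the nut's origin; it turns with the nut.
- pipettor: white and blue pipettor lying on the worktop, 229 mm long; a bystander, origin under its centre
- beaker_50: small clear beaker, 48 mm across, 58 mm high; a bystander, origin under its centre
- forceps: thin steel forceps lying flat, 135 mm long; a bystander, origin under its centre
- timer: white count-down timer lying flat, 66 mm square, 19 mm high; a bystander, origin under its centre
- marker_0: white felt marker with a blue cap lying flat, 132 mm long; a bystander, origin under its centre
- beaker_250: clear beaker, 74 mm across, 92 mm high; a bystander, origin under its centre
Things that resemble listed ones, but are neither listed nor needed, are in the scene too. What is shaped like the lid but green is not meant.

How it is judged:
By the outcome, as a careful person would: the job done as asked, in the order asked, and still so for the second after the job is handed in, with the robot touching nothing.
It also fails if it takes over 72 s, if anything falls off the work surface, if the arm or the gripper's body presses on something with over 40 N, if the wrist force passes 120 N, or if a joint passes its speed limit or range.

### The arm

A 6-joint arm with a two-finger parallel gripper is mounted at the origin on a cart in front of the work surface, level with it; the furniture and walls round the work are solid. World frame = base frame: x ahead of the robot, y to its left, z up, the work surface at z = 0. Lengths are in m, angles in degrees, forces in N, time in s.
With the tool pointing down it reaches from about 0.25 to 0.725 m from the base axis. Payload 9.7 kg.
Tool frame: the origin (TCP) lies between the finger pads, 19 mm behind the fingertips; this is the grasp point; z points along the fingers, y is the line along which they close (so a half turn about z gives the same grasp; the last joint's range is limited). The gripper opens to 85 mm and grips with 20 to 120 N. Pads are 22 mm wide; open, the fingers measure 114 mm over their backs; the gripper's body (76 mm by 85 mm) begins 54 mm behind the grasp point. The pads swing forward as they close: fully open they stand 13 mm farther back than shut.
Start: joints at [75, 4.979, 10.078, 95.1, 0, 90], TCP at [0.142, 0.531, 0.25] pointing down, gripper open.
Joint ranges: [-179.16, 179.16], [-48.56, 103.87], [-65.8, 70.77], [-126.05, 130.52], [-82.76, 87.17], [-180, 180]. Speed limits (degrees/s): [127.2, 127.2, 147.25, 180, 180, 180].

### API

Orientations are given as [roll, pitch, yaw] about the fixed x, y, z axes, in that order (R = Rz(yaw) Ry(pitch) Rx(roll)).
In Python, from workcell import * gives the robot as it stands.
- The arm moves only by the tool servo_tool, never from a script. Its argument "moves" is a list of rows, each a list of 4 numbers: the shift along the world's x, y, z in fractions of the full range, 1 being 75 cm, then the turn about the world's z in normalised numbers (1 is 2 rad). A call has 1 to 20 rows; each row is the pose to reach, as a shift and turn from the pose commanded when the call began; what a row does not reach only later rows make up. A row lasts 1/12 s, in which the tool goes at most 41.7 mm and 7.16 degrees, less where a joint would pass 70% of its speed; a pose out of reach is approached as far as the arm can. No shift or turn number may pass 1 either way. A call with a gripper value outside its range is refused whole. "claw" is the closure, from 0 (fully open) to 1 (shut), set as the call begins (left out, the last holds). The fingers move at their own pace and stop on an object; "force" is the grip in N (left out, the last holds). Time passes only in rows, so rows that repeat a pose let the fingers close. It gives the time, the measured TCP pose, the force, the opening and the grip force at its end, in the units of the state.
- get_obs(): the state, without advancing time (a new reading comes with each control period).
- camera(name): name is "scene" or "top" or "wrist"; returns the picture (400x640x3 uint8, red, green, blue); there is no depth.
- get_calibration(name): a dict with "fx", "fy", "cx", "cy" (pixels), "k1" (the pictures are not rectified: a ray, as slopes to the right and down, at radius r is drawn at 1 + k1 r^2 times it, then the intrinsics apply), "rvec" (rotation vector, rad) and "tvec" (3), from world to camera coordinates, as OpenCV has them; the wrist camera has in their place "tool_from_camera" (4x4, takes a point from camera to tool coordinates, whose origin is the TCP and whose axes are the flange's). Camera axes: x right, y down, z forward; pixel columns grow to the right and rows downward; lengths in m; the calibration is good to about 2 mm. A picture is of the moment at which its call begins: read the wrist's pose just before it. get_calibration takes no time and is no camera call.
- job_done(): hands the job in; it is judged then, once.
The state is a dict: "time": time; "q": joint angles; "qd": joint speeds; "joint_efforts": joint torques, N m; "ee_pos": TCP position; "tcp_rot": TCP orientation; "wrist_force": force on the tool from outside, world axes, zero at the start; "torque": the same for the moment, N m; "opening": finger opening in m; "grasp_force": force on a finger pad.
Only numpy, scipy, OpenCV 4.12 (cv2) and the standard library are available. Lean on these libraries where they do the work, as an engineer would, in place of code of your own. Each camera call takes 0.05 s, during which the arm holds its last target. There are 200 camera calls.

## Working session

There is one attempt and no reset: what is moved stays moved. The work goes in short steps, Python scripts to look and compute and a tool call to move; the robot and the scene stay as the last step left them, time stands still between calls to the robot, and variables do not carry over. Pictures are saved under pics/ and viewed, at most 10 in all, crops included, and the job is handed in when it is done.

Besides the shell and the picture viewer there is one more tool, called after "Request:" as name(argument=value, ...) on one line, values as JSON. servo_tool: Moves the arm, as the interface text tells. Its arguments: {"type":"object","properties":{"moves":{"type":"array","items":{"type":"array","items":{"type":"number"}}},"claw":{"type":"number"},"force":{"type":"number"}},"required":["moves"]}

```bash
ls; mkdir -p pics
python3 - <<'E'
from workcell import *
import cv2
o=get_obs(); print({k:o[k] for k in ('time','ee_pos','tcp_rot','opening','torque')})
for n in ('scene','top'):
    cv2.imwrite(f'pics/{n}0.png',camera(n)[:,:,::-1]); c=get_calibration(n); print(n,c)
E
```

```text
pics
{'time': 0.0, 'ee_pos': array([0.14229271, 0.53105355, 0.24927448]), 'tcp_rot': array([-1.79923066e+02,  6.49288156e-04,  1.65001029e+02]), 'opening': 0.08566464747960921, 'torque': array([ 0.04443326, -0.03855925,  0.02371354])}
scene {'fx': 367.66508155282094, 'fy': 367.66508155282094, 'cx': 322.1750241580872, 'cy': 197.26434144549998, 'k1': -0.06725506665279743, 'rvec': array([ 1.94320237, -0.94211272,  0.55495131]), 'tvec': array([-0.33533796,  0.30533187,  0.89302887])}
top {'fx': 466.5385027571213, 'fy': 466.5385027571213, 'cx': 317.02414140656515, 'cy': 200.12182714877548, 'k1': -0.0783409828536029, 'rvec': array([ 2.14025048, -2.18640506,  0.10039178]), 'tvec': array([0.01459558, 0.53111631, 1.72015705])}
```

View pics/top0.png

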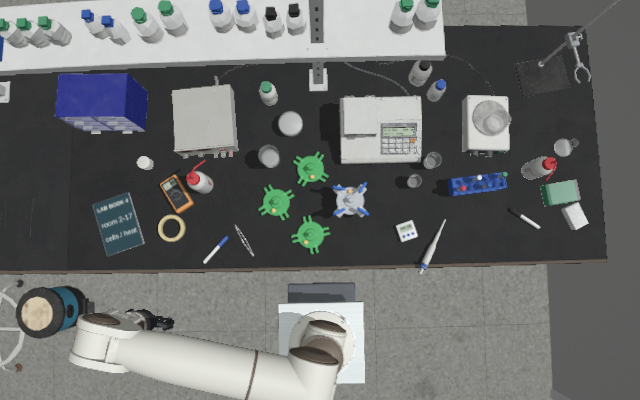

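View pics/scene0.png

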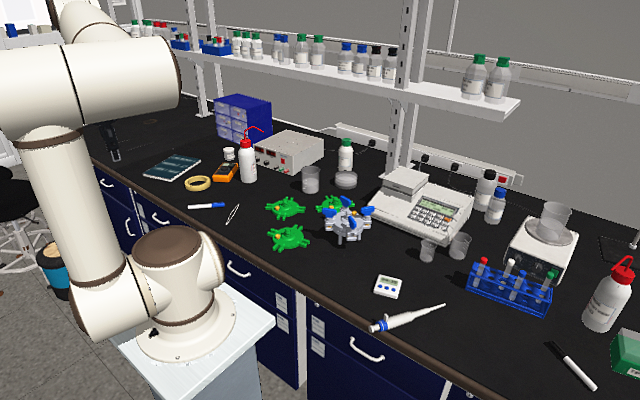

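The steel holder with blue wing nuts is at top px (350,201). The three green look-alikes at (311,168), (276,202) and (311,235) are excluded. Next I'll enlarge the holder and segment the blue wings.

```bash
cat > h.py <<'E'
import numpy as np, cv2
from workcell import *
from scipy.spatial.transform import Rotation as R
def cam(n, obs=None):
    c=get_calibration(n); K=np.array([[c['fx'],0,c['cx']],[0,c['fy'],c['cy']],[0,0,1]])
    if n=='wrist':
        T=np.eye(4); T[:3,:3]=R.from_euler('xyz',obs['tcp_rot'],degrees=True).as_matrix(); T[:3,3]=obs['ee_pos']
        M=np.linalg.inv(T@c['tool_from_camera'])
    else:
        M=np.eye(4); M[:3,:3]=cv2.Rodrigues(np.array(c['rvec']))[0]; M[:3,3]=c['tvec']
    return K,c['k1'],M
def proj(P,C):
    K,k,M=C; p=np.atleast_2d(P)@M[:3,:3].T+M[:3,3]; s=p[:,:2]/p[:,2:]
    s=s*(1+k*(s**2).sum(1,keepdims=True)); return s*[K[0,0],K[1,1]]+K[:2,2]
def ray(uv,z,C):
    K,k,M=C; d=(np.atleast_2d(uv)-K[:2,2])/[K[0,0],K[1,1]]; s=d.copy()
    for _ in range(20): s=d/(1+k*(s**2).sum(1,keepdims=True))
    r=np.c_[s,np.ones(len(s))]@M[:3,:3]; o=-M[:3,:3].T@M[:3,3]
    return o+r*((z-o[2])/r[:,2:])
def blobs(im,lo=(100,120,60),hi=(125,255,255),amin=15):
    h=cv2.cvtColor(im,cv2.COLOR_RGB2HSV); m=cv2.inRange(h,lo,hi)
    n,l,s,c=cv2.connectedComponentsWithStats(m); out=[]
    for i in range(1,n):
        if s[i,4]>=amin:
            ys,xs=np.nonzero(l==i); w,v=np.linalg.eigh(np.cov(np.c_[xs,ys].T))
            out.append((c[i],s[i,4],v[:,1],4*np.sqrt(w[1])))
    return out
E
python3 - <<'E'
from h import *
im=camera('top'); C=cam('top')
for c,a,v,l in blobs(im):
    if abs(c[0]-350)<35 and abs(c[1]-201)<35:
        P=ray([c-v*5,c,c+v*5],.112,C); d=P[2]-P[0]
        print(c.round(1),a,P[1].round(4),np.degrees(np.arctan2(d[1],d[0])).round(0),round(l,1))
cv2.imwrite('pics/topc.png',cv2.resize(im[150:255,250:400,::-1],None,fx=5,fy=5,interpolation=cv2.INTER_CUBIC))
E
```

```text
[362.7 186.2] 31 [ 0.569  -0.1619  0.112 ] 143.0 14.4
[337.9 187.2] 41 [ 0.5672 -0.0732  0.112 ] 79.0 15.4
[337.9 211.7] 29 [ 0.4797 -0.0708  0.112 ] 116.0 15.1
[363.7 211.7] 38 [ 0.4775 -0.1624  0.112 ] 59.0 14.6
```

View pics/topc.png

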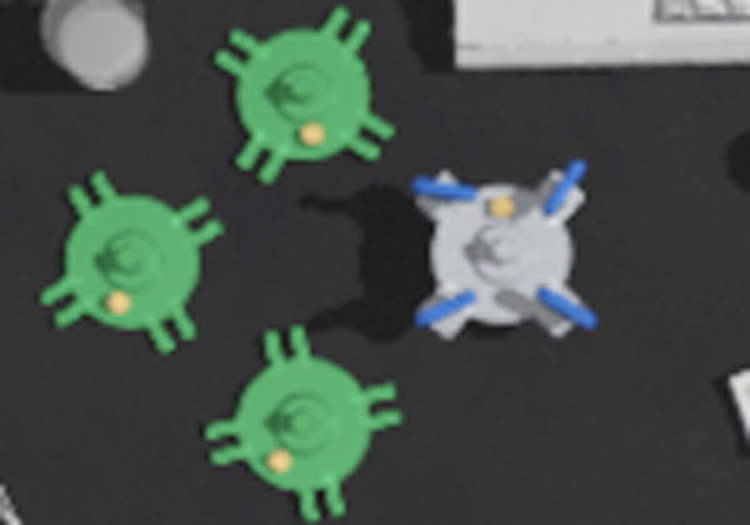

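The crop shows the grey steel lid with four blue wings, and the green lids have none, so this is the holder. Its studs sit near the diagonals at about (0.523,-0.117). I'll move above it for a wrist view.

The rows are not in the units I measure in: shifts go in shares of 75 cm and turns go in shares of 2 rad. I convert before sending: -64.8 cm / 75 = -0.864, 1.5 cm / 75 = 0.02.

Request:
servo_tool(claw=0.62, force=60, moves=[[0.0227, -0.0427, 0.0067, 0], [0.0453, -0.0853, 0.0133, 0], [0.068, -0.1293, 0.02, 0], [0.0907, -0.1733, 0.0267, 0], [0.1133, -0.216, 0.0333, 0], [0.136, -0.26, 0.04, 0], [0.16, -0.3027, 0.0467, 0], [0.184, -0.3467, 0.0533, 0], [0.2067, -0.3893, 0.06, 0], [0.2293, -0.4333, 0.0667, 0], [0.2533, -0.476, 0.0667, 0], [0.276, -0.52, 0.0667, 0], [0.3, -0.5627, 0.0667, 0], [0.3227, -0.6067, 0.0667, 0], [0.3467, -0.6493, 0.0667, 0], [0.3693, -0.6933, 0.0667, 0], [0.392, -0.736, 0.0667, 0], [0.416, -0.78, 0.0667, 0], [0.44, -0.8227, 0.0667, 0], [0.464, -0.864, 0.0667, 0]])

```text
time: 1.82
ee_pos: [0.4908, -0.1188, 0.2998]
tcp_rot: [180.0, -0.0, 165.0]
wrist_force: [0.6, 0.1, 0.6]
opening: 0.0327
grasp_force: 0.0
```

Run:
```python
from h import *
o=get_obs(); print(o['time'],o['ee_pos'],o['tcp_rot'],o['q'].round(1) if hasattr(o['q'],'round') else o['q'],o['opening'])
camera('wrist');o=get_obs(); im=camera('wrist'); C=cam('wrist',o); print(o['ee_pos'],get_calibration('wrist')['tool_from_camera'])
for c,a,v,l in blobs(im,amin=60):
    P=ray([c-v*15,c,c+v*15],.115,C); d=P[2]-P[0]
    print(c.round(1),a,P[1].round(4),np.degrees(np.arctan2(d[1],d[0])).round(0),round(l,1))
cv2.imwrite('pics/w0.png',im[:,:,::-1])
```

```text
1.8167 [ 0.49076994 -0.11881773  0.29978722] [ 1.79999586e+02 -4.17784802e-03  1.64965427e+02] [-13.6   0.2  10.7 100.5   0.    1.4] 0.032693711570480864
[ 0.49316115 -0.12270926  0.29795998] [[-1.02416272e-03 -9.65524730e-01 -2.60309328e-01  6.56921682e-02]
 [ 9.99999298e-01 -8.33585745e-04 -8.42514360e-04  6.72988072e-04]
 [ 5.96478305e-04 -2.60310008e-01  9.65524906e-01 -1.24240479e-01]
 [ 0.00000000e+00  0.00000000e+00  0.00000000e+00  1.00000000e+00]]
[78.3 66.7] 161 [ 0.3178 -0.3176  0.115 ] -118.0 27.6
[364.1 159.7] 533 [ 0.48   -0.0709  0.115 ] -67.0 49.5
[280.5 181.3] 543 [ 0.4791 -0.1596  0.115 ] -121.0 47.4
[381.3 235.5] 533 [ 0.5653 -0.0713  0.115 ] -106.0 39.2
[303.2 256. ] 405 [ 0.5664 -0.1602  0.115 ] -34.0 44.6
[ 59.4 296.7] 3896 [ 0.5434 -0.4593  0.115 ] -85.0 124.5
```

View pics/w0.png

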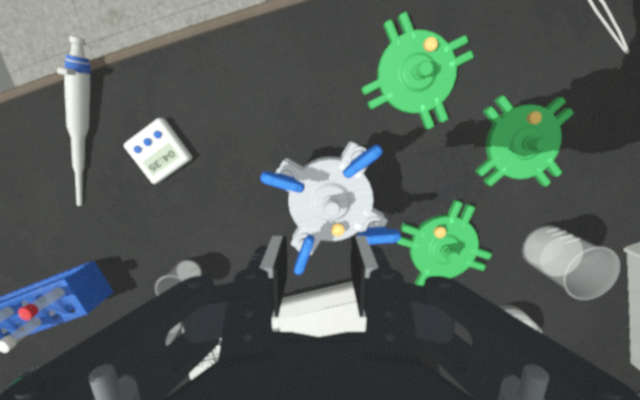

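The wrist picture shows the steel holder's centre at about (333,200). Its blue wings are near (364,160), (281,181), (381,236) and (303,256). I'll refine this with a silhouette fit of the wing model in both views.

```bash
cat >> h.py <<'E'
def wing(x,y,z0,th):
    b=[(sx*.023,sy*.005,z) for sx in(-1,1) for sy in(-1,1) for z in(.024,.043)]+[(sx*.012,sy*.005,.012) for sx in(-1,1) for sy in(-1,1)]
    b=np.array(b); c,s=np.cos(th),np.sin(th)
    return np.c_[x+c*b[:,0]-s*b[:,1],y+s*b[:,0]+c*b[:,1],z0+b[:,2]]
def sil(P,C,S,sh,lo=0):
    m=np.zeros(sh,np.uint8); u=proj(P,C); h=cv2.convexHull(((u+.5)*S*16).astype(np.int32)); cv2.fillConvexPoly(m,h,255,shift=4); return m
def fit(im,C,x0,th0,z0=.078,S=4):
    from scipy.optimize import minimize
    h=cv2.cvtColor(im,cv2.COLOR_RGB2HSV).astype(float)
    ex=(cv2.inRange(h.astype(np.uint8),(100,90,50),(128,255,255))).astype(np.uint8)
    u=proj([[x0[0],x0[1],z0+.033]],C)[0]
    n,l,st,cc=cv2.connectedComponentsWithStats(ex); i=1+np.argmin(np.linalg.norm(cc[1:]-u,axis=1)+1e3*(st[1:,4]<15))
    ex=np.uint8(l==i)*255; a=np.maximum(cc[i].astype(int)-50,0); w=ex[a[1]:a[1]+100,a[0]:a[0]+100]
    W=cv2.resize(w,None,fx=S,fy=S,interpolation=cv2.INTER_LINEAR).astype(float)/255
    C2=(C[0].copy(),C[1],C[2]); C2[0][:2,2]-=a
    f=lambda p: np.abs(cv2.GaussianBlur(sil(wing(p[0]/100,p[1]/100,z0,p[2]),C2,S,W.shape),(0,0),S*.6)/255.-W).sum()/W.sum()
    best=min((minimize(f,[x0[0]*100,x0[1]*100,t],method='Nelder-Mead',options=dict(initial_simplex=np.array([x0[0]*100,x0[1]*100,t])+np.array([[0,0,0],[.4,0,0],[0,.4,0],[0,0,.25]]))) for t in (th0-.2,th0+.2)),key=lambda r:r.fun)
    return best.x[0]/100,best.x[1]/100,best.x[2],best.fun
def holder(pts):
    pts=np.array(pts); c=pts.mean(0); d=pts-c; a=np.arctan2(d[:,1],d[:,0]); k=np.round((a-np.pi/4)/(np.pi/2))
    return c,np.degrees((a-np.pi/4-k*np.pi/2)),np.linalg.norm(d,axis=1)
E
cat > look.py <<'E'
from h import *
import sys
N={'A':(.566,-.160,-34),'B':(.566,-.0715,-106),'C':(.480,-.071,-67),'D':(.479,-.160,-121)}
o=get_obs(); im=camera('wrist')
for nm,I,C in (('wrist',im,cam('wrist',o)),('top',camera('top'),cam('top'))):
    r={k:fit(I,C,v[:2],np.radians(v[2])) for k,v in N.items()}
    for k,v in r.items(): print(nm,k,np.round(v[:2],4),np.degrees(v[2]).round(1)%180,round(v[3],2))
    print([np.round(q,4) for q in holder([v[:2] for v in r.values()])])
print(o['time'],o['ee_pos'],o['tcp_rot'],get_obs()['ee_pos'])
E
python3 look.py
```

```text
wrist A [ 0.5678 -0.1608] 146.4 0.2
wrist B [ 0.569  -0.0704] 74.6 0.47
wrist C [ 0.4821 -0.0723] 114.2 0.2
wrist D [ 0.4811 -0.1596] 57.900000000000006 0.19
[array([ 0.525 , -0.1158]), array([-1.5017,  0.8629, -0.4289, -0.0381]), array([0.0621, 0.0632, 0.0611, 0.062 ])]
top A [ 0.5687 -0.1616] 144.1 2.32
top B [ 0.5686 -0.0677] 73.3 0.8
top C [ 0.4799 -0.0679] 115.9 0.83
top D [ 0.4716 -0.1563] 130.1 2.48
[array([ 0.5222, -0.1134]), array([-1.0529, -0.4533, -2.0428, -4.7008]), array([0.067 , 0.0651, 0.0621, 0.0663])]
1.9167 [ 0.49181362 -0.12034967  0.29798031] [-1.79957278e+02 -1.31841315e-01  1.64784420e+02] [ 0.49032442 -0.1174167   0.29920643]
```

To row units: -4 cm / 75 = -0.0533, 3 cm / 75 = 0.04.

Request:
servo_tool(moves=[[0.02, 0, -0.0267, 0], [0.04, 0, -0.0533, 0], [0.04, 0, -0.0533, 0], [0.04, 0, -0.0533, 0], [0.04, 0, -0.0533, 0]])

```text
time: 2.43
ee_pos: [0.5198, -0.1159, 0.2611]
tcp_rot: [180.0, 0.0, 165.1]
wrist_force: [-0.4, -0.1, -0.5]
opening: 0.0323
grasp_force: 0.0
```

```bash
cat > look.py <<'E'
from h import *
import sys
N={'A':(.566,-.160,-34),'B':(.566,-.0715,-106),'C':(.480,-.071,-67),'D':(.479,-.160,-121)}
p=list(map(float,sys.argv[1:5])); o=get_obs(); print(o['time'],o['ee_pos'],o['tcp_rot'])
o=dict(ee_pos=np.array(p[:3]),tcp_rot=np.array([180,0,p[3]])); im=camera('wrist'); C=cam('wrist',o)
cv2.imwrite('pics/w%s.png'%sys.argv[5],im[:,:,::-1])
r={k:fit(im,C,v[:2],np.radians(v[2])) for k,v in N.items()}
for k,v in r.items(): print(k,np.round(v[:2],4),np.degrees(v[2]).round(1)%180,round(v[3],2))
print([np.round(q,4) for q in holder([v[:2] for v in r.values()])])
print(np.mean([get_obs()['ee_pos'] for _ in range(5)],0))
E
python3 look.py .5203 -.117 .26 165 1
```

```text
2.4333 [ 0.51977482 -0.11592349  0.2610778 ] [1.79998902e+02 3.14160097e-02 1.65064925e+02]
A [ 0.5677 -0.1606] 149.7 0.73
B [ 0.5672 -0.0762] 77.6 0.18
C [ 0.4821 -0.0739] 113.8 0.18
D [ 0.481  -0.1604] 59.5 0.18
[array([ 0.5245, -0.1178]), array([ 0.2453, -0.7571, -0.9729, -0.5687]), array([0.0608, 0.0596, 0.061 , 0.0609])]
[ 0.51991836 -0.11611579  0.26149511]
```

To row units: -14.8 cm / 75 = -0.1973, -13.5 cm / 75 = -0.18, -0.325 rad / 2 = -0.1625.

Request:
servo_tool(moves=[[0.0267, -0.0267, -0.0267, -0.055], [0.0533, -0.0533, -0.0667, -0.11], [0.0613, -0.0587, -0.1067, -0.1625], [0.0613, -0.0587, -0.1333, -0.1625], [0.0613, -0.0587, -0.16, -0.1625], [0.0613, -0.0587, -0.18, -0.1625], [0.0613, -0.0587, -0.1973, -0.1625], [0.0613, -0.0587, -0.1973, -0.1625], [0.0613, -0.0587, -0.1973, -0.1625]])

```text
time: 3.23
ee_pos: [0.5662, -0.1606, 0.1127]
tcp_rot: [180.0, 0.0, 146.4]
wrist_force: [-0.0, -0.1, -0.1]
opening: 0.0325
grasp_force: 0.0
```

Run:
```python
from h import *
for i in range(1):
    o=get_obs(); print(o['time'],o['ee_pos'],o['tcp_rot'],o['wrist_force'],o['torque'])
cv2.imwrite('pics/wA.png',camera('wrist')[:,:,::-1])
```

```text
3.2333 [ 0.56623501 -0.16063754  0.11274658] [1.79993523e+02 2.19423566e-02 1.46383351e+02] [-0.03284836 -0.12327719 -0.09307594] [-0.03229062 -0.02580372 -0.00516937]
```

View pics/wA.png

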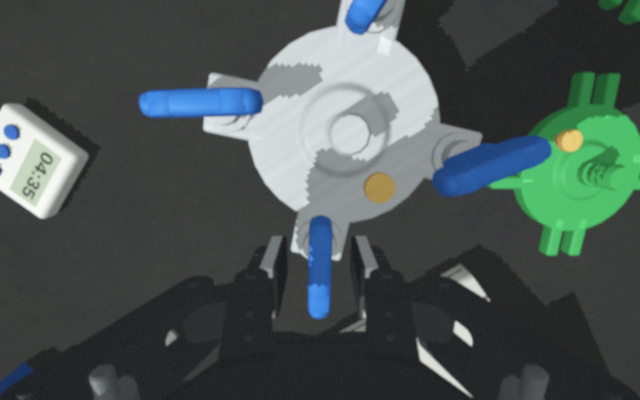

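The wing lies centred between the fingers at (319,265) and aligned with the pads, so I'll close on it.

Request:
servo_tool(claw=0.95, force=50, moves=[[0, 0, 0, 0], [0, 0, 0, 0], [0, 0, 0, 0], [0, 0, 0, 0], [0, 0, 0, 0]])

```text
time: 3.7
ee_pos: [0.567, -0.1607, 0.1136]
tcp_rot: [179.9, 0.1, 146.4]
wrist_force: [0.1, 1.0, 6.4]
opening: 0.0092
grasp_force: 50.2
```

```bash
cat > s.py <<'E'
from h import *
o=get_obs(); print(o['time'],o['ee_pos'].round(4),o['tcp_rot'].round(1),o['wrist_force'].round(1),o['torque'].round(3),o['opening'],o['grasp_force'],o['q'].round(0))
E
python3 s.py
```

```text
3.7 [ 0.567  -0.1607  0.1136] [1.799e+02 1.000e-01 1.464e+02] [0.1 1.  6.4] [ 0.297  0.184 -0.076] 0.009189305571456106 50.16879592090845 [-16.  10.   0.  80.   0.  18.]
```

To row units: -0.125 cm / 75 = -0.0017, -0.11 cm / 75 = -0.0015, -0.79 rad / 2 = -0.395.

Request:
servo_tool(moves=[[0, 0, -0.0002, -0.05], [0, 0, -0.0004, -0.1], [0, 0, -0.0007, -0.15], [0, 0, -0.0009, -0.2], [0, 0, -0.0011, -0.25], [0, 0, -0.0013, -0.3], [0, 0, -0.0015, -0.35], [0, 0, -0.0017, -0.395], [0, 0, -0.0017, -0.395]])

```text
time: 4.45
ee_pos: [0.5659, -0.1615, 0.1124]
tcp_rot: [-180.0, 0.1, 100.8]
wrist_force: [-6.7, -2.6, 9.3]
opening: 0.0092
grasp_force: 50.8
```

```bash
python3 s.py
```

```text
4.45 [ 0.5659 -0.1615  0.1124] [-1.800e+02  1.000e-01  1.008e+02] [-6.7 -2.6  9.3] [-0.554  1.418 -0.02 ] 0.00918733892102135 50.759733226150274 [-16.  10.   0.  80.  -0.  63.]
```

To row units: 8.6 cm / 75 = 0.1147, -2.6 cm / 75 = -0.0347, -0.79 rad / 2 = -0.395.

Request:
servo_tool(claw=0.62, moves=[[0, 0, 0, -0.395], [0, 0, 0, 0], [0, 0, 0, 0], [0, 0, 0.0267, 0], [0, 0, 0.0667, 0], [-0.0347, 0.0347, 0.0733, 0.05], [-0.0707, 0.0707, 0.0733, 0.11], [-0.1067, 0.1093, 0.0733, 0.11], [-0.112, 0.1147, 0.0533, 0.11], [-0.112, 0.1147, 0.0267, 0.11], [-0.112, 0.1147, 0.008, 0.11], [-0.112, 0.1147, 0.0013, 0.11], [-0.112, 0.1147, 0.0013, 0.11]])

```text
time: 5.53
ee_pos: [0.4818, -0.0747, 0.1109]
tcp_rot: [-179.9, -0.0, 113.7]
wrist_force: [0.2, 0.2, 0.3]
opening: 0.0325
grasp_force: 0.0
```

I made a slip: the first row of that call carried a turn of -0.79 while the fingers were opening. I'll check A's wing angle at the next look and continue with C, opposite A.

To row units: -0.125 cm / 75 = -0.0017, -0.11 cm / 75 = -0.0015, -0.79 rad / 2 = -0.395.

Request:
servo_tool(claw=0.95, moves=[[0, 0, 0, 0], [0, 0, 0, 0], [0, 0, 0, 0], [0, 0, 0, 0], [0, 0, 0, 0], [0, 0, -0.0002, -0.05], [0, 0, -0.0004, -0.1], [0, 0, -0.0007, -0.15], [0, 0, -0.0009, -0.2], [0, 0, -0.0011, -0.25], [0, 0, -0.0013, -0.3], [0, 0, -0.0015, -0.35], [0, 0, -0.0017, -0.395], [0, 0, -0.0017, -0.395]])

```text
time: 6.7
ee_pos: [0.4812, -0.0753, 0.1117]
tcp_rot: [-179.9, 0.1, 68.1]
wrist_force: [-12.3, -2.2, 8.1]
opening: 0.009
grasp_force: 51.0
```

```bash
python3 s.py
```

```text
6.7 [ 0.4812 -0.0753  0.1117] [-1.799e+02  1.000e-01  6.810e+01] [-12.3  -2.2   8.1] [-0.523  2.347 -0.051] 0.009006895063030295 51.0026428475976 [ -9.  -4. -14.  80.  -0. 103.]
```

To row units: 15 cm / 75 = 0.2, -4.3 cm / 75 = -0.0573, 0.16 rad / 2 = 0.08.

Request:
servo_tool(claw=0.62, moves=[[0, 0, 0, 0], [0, 0, 0, 0], [0, 0, 0, 0], [0, 0, 0.0267, 0], [0, 0, 0.0667, 0], [0.0133, -0.0133, 0.1133, 0.025], [0.0267, -0.0293, 0.16, 0.05], [0.044, -0.044, 0.1933, 0.08], [0.056, -0.0573, 0.2, 0.08], [0.056, -0.0573, 0.2, 0.08], [0.056, -0.0573, 0.2, 0.08]])

```text
time: 7.62
ee_pos: [0.5246, -0.1179, 0.2601]
tcp_rot: [-180.0, -0.0, 77.6]
wrist_force: [-0.6, 0.7, -0.6]
opening: 0.0325
grasp_force: 0.0
```

```bash
sed -i "s/^N=.*/N={'A':(.566,-.161,101),'B':(.567,-.076,77.6),'C':(.482,-.075,68),'D':(.481,-.160,58.7)}/" look.py; python3 look.py .5239 -.118 .2605 77.6 2
```

```text
7.6167 [ 0.52462851 -0.11791227  0.26006746] [-1.79981901e+02 -1.07486313e-02  7.75682098e+01]
A [ 0.5652 -0.16  ] 100.7 0.2
B [ 0.5667 -0.0736] 81.3 0.15
C [ 0.4804 -0.073 ] 68.1 0.14
D [ 0.4805 -0.1594] 62.4 1.51
[array([ 0.5232, -0.1165]), array([-1.0522, -0.3829, -0.4907,  0.1281]), array([0.0605, 0.0611, 0.061 , 0.0605])]
[ 0.52405457 -0.11751319  0.25954389]
```

View pics/w2.png

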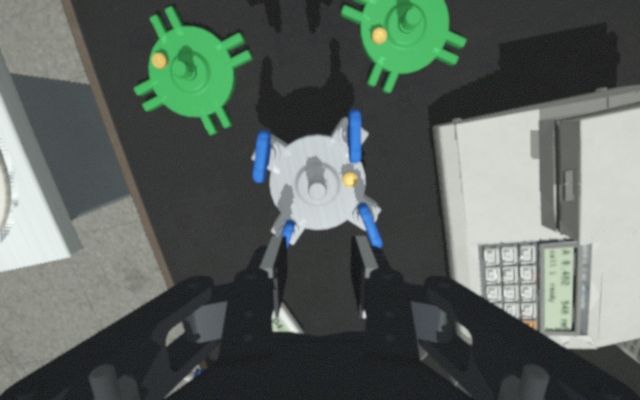

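A's wing is at 100.7° and C's at 68.1°, so both turned the intended 45° and the slip did no harm. B's wing is upright at (355,136), and I go to it next.

To row units: -14.8 cm / 75 = -0.1973, 4.2 cm / 75 = 0.056, 0.03 rad / 2 = 0.015.

Request:
servo_tool(moves=[[0.0267, 0.0267, -0.0267, 0.015], [0.056, 0.056, -0.0667, 0.015], [0.056, 0.056, -0.1133, 0.015], [0.056, 0.056, -0.1467, 0.015], [0.056, 0.056, -0.176, 0.015], [0.056, 0.056, -0.1947, 0.015], [0.056, 0.056, -0.1973, 0.015], [0.056, 0.056, -0.1973, 0.015]])

```text
time: 8.33
ee_pos: [0.565, -0.0751, 0.1112]
tcp_rot: [-179.8, 0.0, 79.4]
wrist_force: [0.9, 0.4, 0.8]
opening: 0.0326
grasp_force: 0.0
```

Request:
servo_tool(claw=0.95, moves=[[0, 0, 0, 0], [0, 0, 0, 0], [0, 0, 0, 0], [0, 0, 0, 0], [0, 0, 0, 0]])

```text
time: 8.75
ee_pos: [0.5663, -0.0756, 0.1139]
tcp_rot: [179.9, -0.0, 79.3]
wrist_force: [-5.1, 1.7, 6.9]
opening: 0.009
grasp_force: 51.2
```

```bash
python3 s.py
```

```text
8.75 [ 0.5663 -0.0756  0.1139] [179.9  -0.   79.3] [-5.1  1.7  6.9] [ 0.403  1.093 -0.028] 0.009003137377746785 51.23526854265947 [-8.  7. -2. 80.  0. 93.]
```

To row units: -0.125 cm / 75 = -0.0017, -0.11 cm / 75 = -0.0015, -0.79 rad / 2 = -0.395.

Request:
servo_tool(moves=[[0, 0, -0.0002, -0.05], [0, 0, -0.0004, -0.1], [0, 0, -0.0007, -0.15], [0, 0, -0.0009, -0.2], [0, 0, -0.0011, -0.25], [0, 0, -0.0013, -0.3], [0, 0, -0.0015, -0.35], [0, 0, -0.0017, -0.395], [0, 0, -0.0017, -0.395]])

```text
time: 9.5
ee_pos: [0.5658, -0.0754, 0.1127]
tcp_rot: [-180.0, -0.0, 33.8]
wrist_force: [-7.6, 2.8, 7.9]
opening: 0.0088
grasp_force: 51.5
```

```bash
python3 s.py
```

```text
9.5 [ 0.5658 -0.0754  0.1127] [-180.    -0.    33.8] [-7.6  2.8  7.9] [ 0.652  1.619 -0.091] 0.008792768450990472 51.49813878291752 [ -8.   7.  -3.  80.   0. 139.]
```

To row units: -8.6 cm / 75 = -0.1147, -8.4 cm / 75 = -0.112, 0.43 rad / 2 = 0.215.

Request:
servo_tool(claw=0.62, moves=[[0, 0, 0, 0], [0, 0, 0, 0], [0, 0, 0, 0], [0, 0, 0.0267, 0], [0, 0, 0.0667, 0.025], [-0.0347, -0.0347, 0.0733, 0.075], [-0.0707, -0.0707, 0.0733, 0.125], [-0.1067, -0.1067, 0.0733, 0.175], [-0.1147, -0.112, 0.06, 0.215], [-0.1147, -0.112, 0.0333, 0.215], [-0.1147, -0.112, 0.0107, 0.215], [-0.1147, -0.112, 0.0013, 0.215], [-0.1147, -0.112, 0.0013, 0.215]])

```text
time: 10.58
ee_pos: [0.4796, -0.1596, 0.1107]
tcp_rot: [-179.9, 0.0, 58.7]
wrist_force: [-0.2, 0.7, 0.1]
opening: 0.0324
grasp_force: 0.0
```

Request:
servo_tool(claw=0.95, moves=[[0, 0, 0, 0], [0, 0, 0, 0], [0, 0, 0, 0], [0, 0, 0, 0], [0, 0, 0, 0]])

```text
time: 11.0
ee_pos: [0.4803, -0.1595, 0.1134]
tcp_rot: [180.0, -0.0, 58.7]
wrist_force: [-5.0, 1.8, 4.8]
opening: 0.0089
grasp_force: 50.5
```

```bash
python3 s.py
```

```text
11.0 [ 0.4803 -0.1595  0.1134] [180.   -0.   58.7] [-5.   1.8  4.8] [ 0.516  1.05  -0.028] 0.00888652044403294 50.52454004762694 [-18.  -1. -12.  80.   0. 103.]
```

To row units: -0.125 cm / 75 = -0.0017, -0.11 cm / 75 = -0.0015, -0.79 rad / 2 = -0.395.

Request:
servo_tool(moves=[[0, 0, -0.0002, -0.05], [0, 0, -0.0004, -0.1], [0, 0, -0.0007, -0.15], [0, 0, -0.0009, -0.2], [0, 0, -0.0011, -0.25], [0, 0, -0.0013, -0.3], [0, 0, -0.0015, -0.35], [0, 0, -0.0017, -0.395], [0, 0, -0.0017, -0.395]])

```text
time: 11.75
ee_pos: [0.48, -0.1591, 0.1121]
tcp_rot: [-179.9, 0.0, 13.2]
wrist_force: [-7.2, 4.5, 6.3]
opening: 0.009
grasp_force: 50.8
```

```bash
python3 s.py
```

```text
11.75 [ 0.48   -0.1591  0.1121] [-179.9    0.    13.2] [-7.2  4.5  6.3] [ 0.834  1.493 -0.103] 0.00898737803200451 50.77053252607584 [-18.  -1. -12.  80.   0. 148.]
```

To row units: 15 cm / 75 = 0.2, 14.5 cm / 75 = 0.1933, 0.48 rad / 2 = 0.24.

Request:
servo_tool(claw=0.62, moves=[[0, 0, 0, 0], [0, 0, 0, 0], [0, 0, 0, 0], [0, 0, 0.0267, 0], [0, 0, 0.0667, 0], [0, 0, 0.1067, 0.06], [0.0133, 0.0133, 0.1533, 0.12], [0.0267, 0.0267, 0.1933, 0.18], [0.04, 0.04, 0.2, 0.24], [0.0573, 0.056, 0.2, 0.3], [0.0573, 0.056, 0.2, 0.36], [0.0573, 0.056, 0.2, 0.42], [0.0573, 0.056, 0.2, 0.48], [0.0573, 0.056, 0.2, 0.54], [0.0573, 0.056, 0.2, 0.6], [0.0573, 0.056, 0.2, 0.66], [0.0573, 0.056, 0.2, 0.72], [0.0573, 0.056, 0.2, 0.765], [0.0573, 0.056, 0.2, 0.765], [0.0573, 0.056, 0.2, 0.765]])

```text
time: 13.42
ee_pos: [0.5235, -0.1178, 0.2611]
tcp_rot: [180.0, 0.0, 101.0]
wrist_force: [-0.5, 0.9, 0.1]
opening: 0.0328
grasp_force: 0.0
```

```bash
sed -i "s/^N=.*/N={'A':(.566,-.161,101),'B':(.567,-.076,33.8),'C':(.482,-.075,68),'D':(.481,-.160,13.5)}/" look.py; python3 look.py .5236 -.118 .2605 101.1 3
```

```text
13.4167 [ 0.52353511 -0.11778557  0.26111534] [1.79979725e+02 1.03998633e-02 1.00955932e+02]
A [ 0.5648 -0.1597] 102.2 0.72
B [ 0.5664 -0.0746] 32.5 0.19
C [ 0.4815 -0.0727] 67.6 0.12
D [ 0.4807 -0.1591] 14.9 0.16
[array([ 0.5233, -0.1165]), array([-1.1212, -0.716 , -1.2829, -0.0498]), array([0.0599, 0.0601, 0.0606, 0.0603])]
[ 0.52349068 -0.11777586  0.26111458]
```

Round one is confirmed: every wing has turned about 45°. Round two starts at A.

To row units: -15 cm / 75 = -0.2, -14.8 cm / 75 = -0.1973.

Request:
servo_tool(moves=[[0.0267, -0.0267, -0.0267, 0], [0.056, -0.056, -0.0667, 0], [0.056, -0.056, -0.1133, 0], [0.056, -0.056, -0.1467, 0], [0.056, -0.056, -0.176, 0], [0.056, -0.056, -0.1973, 0], [0.056, -0.056, -0.2, 0], [0.056, -0.056, -0.2, 0]])

```text
time: 14.13
ee_pos: [0.5649, -0.1596, 0.1103]
tcp_rot: [-179.9, -0.0, 101.0]
wrist_force: [-0.3, -1.0, 0.0]
opening: 0.0321
grasp_force: 0.0
```

Request:
servo_tool(claw=0.95, moves=[[0, 0, 0, 0], [0, 0, 0, 0], [0, 0, 0, 0], [0, 0, 0, 0], [0, 0, 0, 0]])

```text
time: 14.55
ee_pos: [0.5656, -0.1601, 0.1128]
tcp_rot: [179.9, 0.1, 101.1]
wrist_force: [-4.1, -0.2, 6.3]
opening: 0.009
grasp_force: 50.8
```

```bash
python3 s.py
```

```text
14.55 [ 0.5656 -0.1601  0.1128] [1.799e+02 1.000e-01 1.011e+02] [-4.1 -0.2  6.3] [-0.087  0.856 -0.039] 0.008990005477334573 50.82521752920002 [-16.  10.  -0.  80.  -0.  63.]
```

To row units: -0.03 cm / 75 = -0.0004, -0.025 cm / 75 = -0.0003, -0.2 rad / 2 = -0.1.

Request:
servo_tool(moves=[[0, 0, -0.0001, -0.025], [0, 0, -0.0002, -0.05], [0, 0, -0.0003, -0.075], [0, 0, -0.0004, -0.1]])

```text
time: 14.88
ee_pos: [0.5655, -0.1601, 0.1125]
tcp_rot: [179.9, 0.1, 89.5]
wrist_force: [-4.4, -0.0, 5.7]
opening: 0.0089
grasp_force: 50.9
```

```bash
python3 s.py
```

```text
14.8833 [ 0.5655 -0.1601  0.1125] [1.799e+02 1.000e-01 8.950e+01] [-4.4 -0.   5.7] [-0.183  0.921  0.053] 0.008942274464013534 50.90155189333018 [-16.  10.  -0.  80.  -0.  75.]
```

To row units: -0.03 cm / 75 = -0.0004, -0.025 cm / 75 = -0.0003, -0.2 rad / 2 = -0.1.

Request:
servo_tool(moves=[[0, 0, -0.0001, -0.025], [0, 0, -0.0002, -0.05], [0, 0, -0.0003, -0.075], [0, 0, -0.0004, -0.1]])

```text
time: 15.22
ee_pos: [0.5654, -0.1601, 0.1122]
tcp_rot: [179.9, 0.0, 78.0]
wrist_force: [-4.7, -1.2, 6.3]
opening: 0.0092
grasp_force: 50.9
```

```bash
python3 s.py
```

```text
15.2167 [ 0.5654 -0.1601  0.1122] [179.9   0.   78. ] [-4.7 -1.2  6.3] [-0.155  1.031  0.012] 0.009185600755676348 50.91795931512024 [-16.  10.  -0.  80.  -0.  86.]
```

To row units: -0.03 cm / 75 = -0.0004, -0.025 cm / 75 = -0.0003, -0.2 rad / 2 = -0.1.

Request:
servo_tool(moves=[[0, 0, -0.0001, -0.025], [0, 0, -0.0002, -0.05], [0, 0, -0.0003, -0.075], [0, 0, -0.0004, -0.1]])

```text
time: 15.55
ee_pos: [0.5654, -0.1601, 0.1119]
tcp_rot: [179.9, 0.0, 66.6]
wrist_force: [-5.8, -0.2, 7.3]
opening: 0.009
grasp_force: 50.9
```

```bash
python3 s.py
```

```text
15.55 [ 0.5654 -0.1601  0.1119] [179.9   0.   66.6] [-5.8 -0.2  7.3] [-0.098  1.198  0.074] 0.008963304324313215 50.94119869172573 [-16.  10.  -0.  80.  -0.  98.]
```

To row units: -0.03 cm / 75 = -0.0004, -0.025 cm / 75 = -0.0003, -0.2 rad / 2 = -0.1.

Request:
servo_tool(moves=[[0, 0, -0.0001, -0.025], [0, 0, -0.0002, -0.05], [0, 0, -0.0003, -0.075], [0, 0, -0.0004, -0.1]])

```text
time: 15.88
ee_pos: [0.5653, -0.1601, 0.1117]
tcp_rot: [179.9, 0.0, 55.1]
wrist_force: [-6.1, -0.3, 8.0]
opening: 0.0092
grasp_force: 51.2
```

```bash
python3 s.py
```

```text
15.8833 [ 0.5653 -0.1601  0.1117] [179.9   0.   55.1] [-6.1 -0.3  8. ] [-0.197  1.398  0.251] 0.009185007933843522 51.208962842356414 [-16.  10.  -0.  80.  -0. 109.]
```

To row units: -0.015 cm / 75 = -0.0002, -0.01 cm / 75 = -0.0001, -0.1 rad / 2 = -0.05.

Request:
servo_tool(moves=[[0, 0, -0.0001, -0.025], [0, 0, -0.0002, -0.05]])

```text
time: 16.05
ee_pos: [0.5653, -0.16, 0.1116]
tcp_rot: [179.9, 0.0, 49.4]
wrist_force: [-7.3, -0.1, 8.6]
opening: 0.0094
grasp_force: 51.3
```

```bash
python3 s.py
```

```text
16.05 [ 0.5653 -0.16    0.1116] [179.9   0.   49.4] [-7.3 -0.1  8.6] [-0.117  1.431  0.382] 0.00935165873139191 51.328310701064765 [-16.  10.  -0.  80.  -0. 115.]
```

To row units: -0.01 cm / 75 = -0.0001, -0.09 rad / 2 = -0.045.

Request:
servo_tool(moves=[[0, 0, -0.0001, -0.025], [0, 0, -0.0001, -0.045]])

```text
time: 16.22
ee_pos: [0.5652, -0.16, 0.1116]
tcp_rot: [179.9, 0.0, 44.2]
wrist_force: [-7.0, -0.3, 8.2]
opening: 0.009
grasp_force: 51.4
```

```bash
python3 s.py
```

```text
16.2167 [ 0.5652 -0.16    0.1116] [179.9   0.   44.2] [-7.  -0.3  8.2] [-0.071  1.509  0.489] 0.009027749821973683 51.382377399131656 [-16.  10.  -0.  80.  -0. 120.]
```

A is firm at 0.49 N·m. Next is C, opposite.

To row units: 8.5 cm / 75 = 0.1133, -8.4 cm / 75 = -0.112, 0.41 rad / 2 = 0.205.

Request:
servo_tool(claw=0.62, moves=[[0, 0, 0, 0], [0, 0, 0, 0], [0, 0, 0, 0], [0, 0, 0.0267, 0], [0, 0, 0.0667, 0], [-0.0347, 0.0347, 0.0733, 0.05], [-0.0707, 0.0707, 0.0733, 0.1], [-0.1067, 0.1093, 0.0733, 0.16], [-0.112, 0.1133, 0.0533, 0.205], [-0.112, 0.1133, 0.0267, 0.205], [-0.112, 0.1133, 0.008, 0.205], [-0.112, 0.1133, 0.002, 0.205], [-0.112, 0.1133, 0.002, 0.205]])

```text
time: 17.3
ee_pos: [0.4809, -0.0746, 0.1101]
tcp_rot: [-179.9, 0.0, 67.9]
wrist_force: [-1.0, -0.1, 0.2]
opening: 0.0326
grasp_force: 0.0
```

To row units: -0.03 cm / 75 = -0.0004, -0.025 cm / 75 = -0.0003, -0.2 rad / 2 = -0.1.

Request:
servo_tool(claw=0.95, moves=[[0, 0, 0, 0], [0, 0, 0, 0], [0, 0, 0, 0], [0, 0, 0, 0], [0, 0, 0, 0], [0, 0, -0.0001, -0.025], [0, 0, -0.0002, -0.05], [0, 0, -0.0003, -0.075], [0, 0, -0.0004, -0.1]])

```text
time: 18.05
ee_pos: [0.4812, -0.0746, 0.1119]
tcp_rot: [-180.0, -0.0, 56.3]
wrist_force: [-6.2, 2.8, 6.5]
opening: 0.0091
grasp_force: 50.8
```

```bash
python3 s.py
```

```text
18.05 [ 0.4812 -0.0746  0.1119] [-180.    -0.    56.3] [-6.2  2.8  6.5] [0.424 1.258 0.052] 0.009097351360551585 50.76492870517541 [ -9.  -4. -14.  80.   0. 115.]
```

To row units: -0.03 cm / 75 = -0.0004, -0.025 cm / 75 = -0.0003, -0.2 rad / 2 = -0.1.

Request:
servo_tool(moves=[[0, 0, -0.0001, -0.025], [0, 0, -0.0002, -0.05], [0, 0, -0.0003, -0.075], [0, 0, -0.0004, -0.1]])

```text
time: 18.38
ee_pos: [0.4811, -0.0746, 0.1116]
tcp_rot: [-180.0, -0.0, 44.8]
wrist_force: [-6.4, 2.9, 7.0]
opening: 0.0092
grasp_force: 50.9
```

```bash
python3 s.py
```

```text
18.3833 [ 0.4811 -0.0746  0.1116] [-180.    -0.    44.8] [-6.4  2.9  7. ] [0.514 1.472 0.243] 0.009164238175813083 50.93514198437333 [ -9.  -4. -14.  80.   0. 126.]
```

To row units: -0.015 cm / 75 = -0.0002, -0.01 cm / 75 = -0.0001, -0.1 rad / 2 = -0.05.

Request:
servo_tool(moves=[[0, 0, -0.0001, -0.025], [0, 0, -0.0002, -0.05]])

```text
time: 18.55
ee_pos: [0.481, -0.0745, 0.1116]
tcp_rot: [-180.0, -0.0, 39.1]
wrist_force: [-7.7, 3.5, 8.8]
opening: 0.0089
grasp_force: 51.1
```

```bash
python3 s.py
```

```text
18.55 [ 0.481  -0.0745  0.1116] [-180.    -0.    39.1] [-7.7  3.5  8.8] [0.565 1.6   0.326] 0.008852946014505534 51.08164178207517 [ -9.  -4. -14.  80.   0. 132.]
```

To row units: -0.015 cm / 75 = -0.0002, -0.01 cm / 75 = -0.0001, -0.1 rad / 2 = -0.05.

Request:
servo_tool(moves=[[0, 0, -0.0001, -0.025], [0, 0, -0.0002, -0.05]])

```text
time: 18.72
ee_pos: [0.481, -0.0745, 0.1115]
tcp_rot: [-180.0, -0.0, 33.4]
wrist_force: [-8.2, 3.7, 8.8]
opening: 0.0093
grasp_force: 51.3
```

```bash
python3 s.py
```

```text
18.7167 [ 0.481  -0.0745  0.1115] [-180.    -0.    33.4] [-8.2  3.7  8.8] [0.554 1.751 0.46 ] 0.00930952444579621 51.32530331611633 [ -9.  -4. -14.  80.   0. 138.]
```

To row units: -0.005 cm / 75 = -0.0001, -0.03 rad / 2 = -0.015.

Request:
servo_tool(moves=[[0, 0, -0.0001, -0.015]])

```text
time: 18.8
ee_pos: [0.481, -0.0745, 0.1115]
tcp_rot: [-180.0, -0.0, 31.7]
wrist_force: [-8.4, 3.9, 9.4]
opening: 0.0088
grasp_force: 51.4
```

```bash
python3 s.py
```

```text
18.8 [ 0.481  -0.0745  0.1115] [-180.    -0.    31.7] [-8.4  3.9  9.4] [0.616 1.757 0.49 ] 0.008761311637111129 51.43337767571211 [ -9.  -4. -14.  80.   0. 140.]
```

To row units: 8.4 cm / 75 = 0.112, 8 cm / 75 = 0.1067, 1.8 rad / 2 = 0.9.

Request:
servo_tool(claw=0.62, moves=[[0, 0, 0, 0], [0, 0, 0, 0], [0, 0, 0, 0], [0, 0, 0.0267, 0], [0, 0, 0.0667, 0], [0.0133, 0, 0.08, 0.06], [0.0267, 0, 0.08, 0.12], [0.04, 0, 0.08, 0.18], [0.0533, 0, 0.08, 0.24], [0.0667, 0, 0.08, 0.3], [0.08, 0, 0.08, 0.36], [0.0933, 0, 0.08, 0.42], [0.1067, 0, 0.08, 0.48], [0.112, 0, 0.08, 0.54], [0.112, 0, 0.08, 0.6], [0.112, 0, 0.08, 0.66], [0.112, 0, 0.08, 0.72], [0.112, 0, 0.08, 0.78], [0.112, 0, 0.08, 0.84], [0.112, 0, 0.08, 0.9]])

```text
time: 20.47
ee_pos: [0.5656, -0.0749, 0.1701]
tcp_rot: [180.0, 0.0, 135.3]
wrist_force: [-0.0, -0.5, 0.1]
opening: 0.0324
grasp_force: 0.0
```

To row units: -5.9 cm / 75 = -0.0787, -5.5 cm / 75 = -0.0733, 1.36 rad / 2 = 0.68.

Request:
servo_tool(moves=[[0, 0, 0, 0.06], [0, 0, 0, 0.12], [0, 0, 0, 0.18], [0, 0, 0, 0.24], [0, 0, 0, 0.3], [0, 0, 0, 0.36], [0, 0, 0, 0.42], [0, 0, 0, 0.48], [0, 0, 0, 0.54], [0, 0, 0, 0.6], [0, 0, -0.0133, 0.66], [0, 0, -0.0333, 0.68], [0, 0, -0.056, 0.68], [0, 0, -0.0733, 0.68], [0, 0, -0.0787, 0.68], [0, 0, -0.0787, 0.68], [0, 0, -0.0787, 0.68]])

```text
time: 21.88
ee_pos: [0.5655, -0.0748, 0.1115]
tcp_rot: [-180.0, 0.0, -147.2]
wrist_force: [0.1, -0.1, 0.6]
opening: 0.0328
grasp_force: 0.0
```

```bash
python3 s.py; python3 -c "
from h import *
cv2.imwrite('pics/wB2.png',camera('wrist')[:,:,::-1])"
```

```text
21.8833 [ 0.5655 -0.0748  0.1115] [-180.     0.  -147.2] [ 0.1 -0.1  0.6] [0.006 0.005 0.014] 0.03282091990312415 0.0 [ -8.   7.  -3.  80.  -0. -40.]
```

View pics/wB2.png

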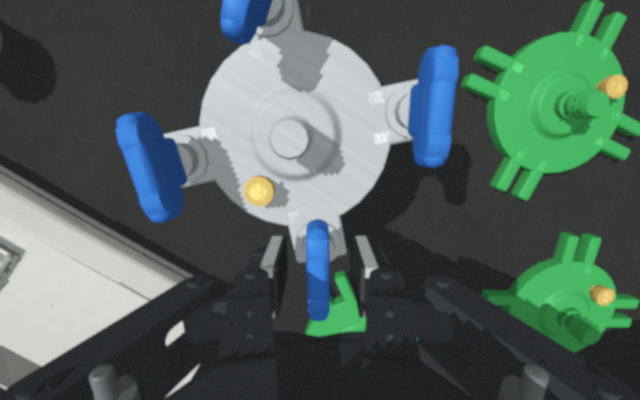

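B's wing is centred between the fingers at (318,270) and well aligned. I'll close and turn.

To row units: -0.03 cm / 75 = -0.0004, -0.025 cm / 75 = -0.0003, -0.2 rad / 2 = -0.1.

Request:
servo_tool(claw=0.95, moves=[[0, 0, 0, 0], [0, 0, 0, 0], [0, 0, 0, 0], [0, 0, 0, 0], [0, 0, 0, 0], [0, 0, -0.0001, -0.025], [0, 0, -0.0002, -0.05], [0, 0, -0.0003, -0.075], [0, 0, -0.0004, -0.1]])

```text
time: 22.68
ee_pos: [0.5659, -0.0749, 0.1118]
tcp_rot: [-179.9, 0.1, -158.8]
wrist_force: [-0.1, -0.2, 6.0]
opening: 0.0094
grasp_force: 51.1
```

```bash
python3 s.py
```

```text
22.6833 [ 0.5659 -0.0749  0.1118] [-1.799e+02  1.000e-01 -1.588e+02] [-0.1 -0.2  6. ] [-0.183  0.007  0.049] 0.009397887325594781 51.13824225962162 [ -8.   7.  -3.  80.  -0. -29.]
```

To row units: -0.03 cm / 75 = -0.0004, -0.025 cm / 75 = -0.0003, -0.2 rad / 2 = -0.1.

Request:
servo_tool(moves=[[0, 0, -0.0001, -0.025], [0, 0, -0.0002, -0.05], [0, 0, -0.0003, -0.075], [0, 0, -0.0004, -0.1]])

```text
time: 23.02
ee_pos: [0.5658, -0.0748, 0.1115]
tcp_rot: [-180.0, 0.1, -170.2]
wrist_force: [-0.0, 0.5, 6.8]
opening: 0.0095
grasp_force: 51.1
```

```bash
python3 s.py
```

```text
23.0167 [ 0.5658 -0.0748  0.1115] [-1.800e+02  1.000e-01 -1.702e+02] [-0.   0.5  6.8] [-0.076 -0.01   0.063] 0.009503651310174164 51.13546656444669 [ -8.   7.  -3.  80.  -0. -17.]
```

To row units: -0.03 cm / 75 = -0.0004, -0.01 cm / 75 = -0.0001, -0.2 rad / 2 = -0.1.

Request:
servo_tool(moves=[[0, 0, -0.0001, -0.025], [0, 0, -0.0002, -0.05], [0, 0, -0.0003, -0.075], [0, 0, -0.0004, -0.1]])

```text
time: 23.35
ee_pos: [0.5658, -0.0747, 0.1112]
tcp_rot: [-180.0, 0.1, 178.3]
wrist_force: [-0.8, -0.1, 5.6]
opening: 0.0094
grasp_force: 51.3
```

```bash
python3 s.py
```

```text
23.35 [ 0.5658 -0.0747  0.1112] [-1.800e+02  1.000e-01  1.783e+02] [-0.8 -0.1  5.6] [0.    0.096 0.145] 0.00943451613803753 51.25096410512924 [-8.  7. -3. 80.  0. -6.]
```

To row units: -0.025 cm / 75 = -0.0003, -0.015 cm / 75 = -0.0002, -0.15 rad / 2 = -0.075.

Request:
servo_tool(moves=[[0, 0, -0.0001, -0.025], [0, 0, -0.0002, -0.05], [0, 0, -0.0003, -0.075]])

```text
time: 23.6
ee_pos: [0.5659, -0.0747, 0.1111]
tcp_rot: [180.0, 0.1, 169.8]
wrist_force: [-1.3, 0.3, 7.5]
opening: 0.0092
grasp_force: 51.6
```

```bash
python3 s.py
```

```text
23.6 [ 0.5659 -0.0747  0.1111] [1.800e+02 1.000e-01 1.698e+02] [-1.3  0.3  7.5] [0.054 0.197 0.351] 0.009247828809109399 51.552663557231426 [-8.  7. -3. 80.  0.  3.]
```

To row units: -0.015 cm / 75 = -0.0002, -0.01 cm / 75 = -0.0001, -0.1 rad / 2 = -0.05.

Request:
servo_tool(moves=[[0, 0, -0.0001, -0.025], [0, 0, -0.0002, -0.05]])

```text
time: 23.77
ee_pos: [0.5659, -0.0746, 0.111]
tcp_rot: [180.0, 0.1, 164.0]
wrist_force: [-0.4, 1.1, 7.3]
opening: 0.0091
grasp_force: 51.8
```

```bash
python3 s.py
```

```text
23.7667 [ 0.5659 -0.0746  0.111 ] [1.80e+02 1.00e-01 1.64e+02] [-0.4  1.1  7.3] [0.021 0.2   0.453] 0.009079245028927449 51.78531713783741 [-8.  7. -3. 80.  0.  8.]
```

To row units: -0.005 cm / 75 = -0.0001, -0.03 rad / 2 = -0.015.

Request:
servo_tool(moves=[[0, 0, -0.0001, -0.015]])

```text
time: 23.85
ee_pos: [0.5659, -0.0746, 0.111]
tcp_rot: [180.0, 0.1, 162.3]
wrist_force: [0.1, -0.1, 8.0]
opening: 0.0092
grasp_force: 51.9
```

```bash
python3 s.py
```

```text
23.85 [ 0.5659 -0.0746  0.111 ] [1.800e+02 1.000e-01 1.623e+02] [ 0.1 -0.1  8. ] [0.029 0.231 0.486] 0.009170750456860052 51.9141049683094 [-8.  7. -3. 80.  0. 10.]
```

To row units: -8.5 cm / 75 = -0.1133, -8.4 cm / 75 = -0.112, 0.54 rad / 2 = 0.27.

Request:
servo_tool(claw=0.62, moves=[[0, 0, 0, 0], [0, 0, 0, 0], [0, 0, 0, 0], [0, 0, 0.0267, 0], [0, 0, 0.0667, 0.025], [-0.0347, -0.0347, 0.0733, 0.075], [-0.0707, -0.0707, 0.0733, 0.135], [-0.1067, -0.1067, 0.0733, 0.195], [-0.1133, -0.112, 0.06, 0.25], [-0.1133, -0.112, 0.0333, 0.27], [-0.1133, -0.112, 0.0107, 0.27], [-0.1133, -0.112, 0.002, 0.27], [-0.1133, -0.112, 0.002, 0.27]])

```text
time: 24.93
ee_pos: [0.4794, -0.1585, 0.1095]
tcp_rot: [179.9, -0.1, -166.6]
wrist_force: [0.7, 0.2, 0.2]
opening: 0.0329
grasp_force: 0.0
```

To row units: -0.03 cm / 75 = -0.0004, -0.025 cm / 75 = -0.0003, -0.2 rad / 2 = -0.1.

Request:
servo_tool(claw=0.95, moves=[[0, 0, 0, 0], [0, 0, 0, 0], [0, 0, 0, 0], [0, 0, 0, 0], [0, 0, 0, 0], [0, 0, -0.0001, -0.025], [0, 0, -0.0002, -0.05], [0, 0, -0.0003, -0.075], [0, 0, -0.0004, -0.1]])

```text
time: 25.68
ee_pos: [0.4808, -0.1587, 0.112]
tcp_rot: [-180.0, 0.1, -178.2]
wrist_force: [-0.6, 1.9, 5.7]
opening: 0.0089
grasp_force: 52.0
```

```bash
python3 s.py
```

```text
25.6833 [ 0.4808 -0.1587  0.112 ] [-1.800e+02  1.000e-01 -1.782e+02] [-0.6  1.9  5.7] [0.281 0.241 0.028] 0.00894926904404793 51.95483283139765 [-18.  -2. -12.  80.   0. -20.]
```

To row units: -0.03 cm / 75 = -0.0004, -0.025 cm / 75 = -0.0003, -0.2 rad / 2 = -0.1.

Request:
servo_tool(moves=[[0, 0, -0.0001, -0.025], [0, 0, -0.0002, -0.05], [0, 0, -0.0003, -0.075], [0, 0, -0.0004, -0.1]])

```text
time: 26.02
ee_pos: [0.4808, -0.1588, 0.1117]
tcp_rot: [-180.0, 0.1, 170.3]
wrist_force: [-1.0, 0.2, 6.2]
opening: 0.009
grasp_force: 52.0
```

```bash
python3 s.py
```

```text
26.0167 [ 0.4808 -0.1588  0.1117] [-1.800e+02  1.000e-01  1.703e+02] [-1.   0.2  6.2] [ 0.18   0.253 -0.018] 0.008965839231397824 51.97014195844531 [-18.  -2. -12.  80.   0.  -9.]
```

To row units: -0.03 cm / 75 = -0.0004, -0.025 cm / 75 = -0.0003, -0.2 rad / 2 = -0.1.

Request:
servo_tool(moves=[[0, 0, -0.0001, -0.025], [0, 0, -0.0002, -0.05], [0, 0, -0.0003, -0.075], [0, 0, -0.0004, -0.1]])

```text
time: 26.35
ee_pos: [0.4808, -0.1588, 0.1115]
tcp_rot: [180.0, 0.1, 158.9]
wrist_force: [-1.7, 0.7, 6.9]
opening: 0.0089
grasp_force: 52.3
```

```bash
python3 s.py
```

```text
26.35 [ 0.4808 -0.1588  0.1115] [1.800e+02 1.000e-01 1.589e+02] [-1.7  0.7  6.9] [0.137 0.41  0.314] 0.008925071196007247 52.250328585505486 [-18.  -2. -12.  80.  -0.   3.]
```

To row units: -0.015 cm / 75 = -0.0002, -0.01 cm / 75 = -0.0001, -0.1 rad / 2 = -0.05.

Request:
servo_tool(moves=[[0, 0, -0.0001, -0.025], [0, 0, -0.0002, -0.05]])

```text
time: 26.52
ee_pos: [0.4808, -0.1588, 0.1114]
tcp_rot: [180.0, 0.1, 153.2]
wrist_force: [-2.3, 0.2, 7.2]
opening: 0.0093
grasp_force: 52.4
```

```bash
python3 s.py
```

```text
26.5167 [ 0.4808 -0.1588  0.1114] [1.800e+02 1.000e-01 1.532e+02] [-2.3  0.2  7.2] [0.126 0.387 0.439] 0.00928087796139356 52.42680989205837 [-18.  -2. -12.  80.  -0.   9.]
```

To row units: -0.005 cm / 75 = -0.0001, -0.04 rad / 2 = -0.02.

Request:
servo_tool(moves=[[0, 0, -0.0001, -0.02]])

```text
time: 26.6
ee_pos: [0.4808, -0.1588, 0.1114]
tcp_rot: [180.0, 0.1, 150.9]
wrist_force: [-1.9, 0.7, 7.6]
opening: 0.0093
grasp_force: 52.5
```

```bash
python3 s.py
```

```text
26.6 [ 0.4808 -0.1588  0.1114] [1.800e+02 1.000e-01 1.509e+02] [-1.9  0.7  7.6] [0.112 0.516 0.473] 0.009276819505132042 52.509640753269196 [-18.  -2. -12.  80.  -0.  11.]
```

To row units: 16 cm / 75 = 0.2133, 15 cm / 75 = 0.2, 0.25 rad / 2 = 0.125.

Request:
servo_tool(claw=0.62, moves=[[0, 0, 0, 0], [0, 0, 0, 0], [0, 0, 0, 0], [0, 0, 0.0267, 0], [0, 0, 0.0667, 0], [0, 0, 0.1133, 0], [0.0133, 0.0133, 0.16, 0.03], [0.04, 0.04, 0.2, 0.075], [0.0733, 0.056, 0.2133, 0.125], [0.0933, 0.056, 0.2133, 0.125], [0.0933, 0.056, 0.2133, 0.125], [0.0933, 0.056, 0.2133, 0.125]])

```text
time: 27.6
ee_pos: [0.5506, -0.1166, 0.2692]
tcp_rot: [-180.0, -0.1, 165.3]
wrist_force: [0.4, 0.1, -0.8]
opening: 0.0323
grasp_force: 0.0
```

```bash
python3 s.py; sed -i "s/^N=.*/N={'A':(.566,-.161,44),'B':(.567,-.076,162),'C':(.482,-.075,32),'D':(.481,-.160,151)}/" look.py; python3 look.py .5506 -.117 .2692 165.3 4
```

```text
27.6 [ 0.5506 -0.1166  0.2692] [-1.800e+02 -1.000e-01  1.653e+02] [ 0.4  0.1 -0.8] [-0.009  0.053  0.051] 0.03230890614675347 0.0 [-12.   7.  15.  98.  -0.   3.]
27.6 [ 0.5505736  -0.11656573  0.26923887] [-1.79988415e+02 -9.01162148e-02  1.65335410e+02]
A [ 0.5655 -0.1605] 45.4 0.15
B [ 0.5662 -0.0748] 163.8 0.15
C [ 0.4816 -0.0739] 31.9 0.12
D [ 0.4801 -0.1589] 151.2 0.14
[array([ 0.5234, -0.117 ]), array([-0.8604, -0.4555, -0.9302, -0.97  ]), array([0.0605, 0.0602, 0.06  , 0.0602])]
[ 0.54995795 -0.11679368  0.26934089]
```

View pics/w4.png

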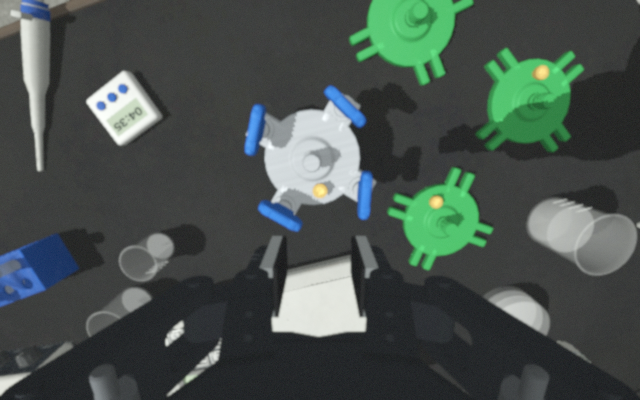

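The picture shows all four wings, at about (345,105), (256,130), (364,195) and (280,216), still at the angles where they came up firm. The bystanders are where they were and the gripper is clear, so I'll hand in.

```bash
python3 -c "
from workcell import *
print(job_done())"
```

```text
the job is handed in; nothing more can be done
None
```

I tightened all four nuts crosswise: first 45° each, then each until it came up firm at 0.47–0.49 N·m while turning. I handed the job in with the arm clear at about 28 s. I didn't re-check the first nut's torque after tightening the others, but a last picture showed no nut had turned.

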